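# Cover the coin counter and start it

## Robot

A 6-joint arm with a two-finger parallel gripper is mounted at the origin on the work surface. World frame = base frame: x ahead of the robot, y to its left, z up, the work surface at z = 0. Lengths are in mm, angles in degrees, forces in N, time in s.
With the tool pointing down it reaches from about 375 to 900 mm from the base axis. Payload 3.1 kg.
Tool frame: the origin (TCP) lies at the very end of the fingers, on their centre line; the grasp point (between the pads) lies ctrl.grip_point_offset behind it (ctrl.grip_point_offset is the distance from the TCP to the grasp point, in mm); z points along the fingers, y is the line along which they close (so a half turn about z gives the same grasp; the last joint's range is limited). The gripper opens to 85 mm and grips with 20 to 120 N. Pads are 22 mm wide; open, the fingers measure 114 mm over their backs; the gripper's body (76 mm by 85 mm) begins 54 mm behind the grasp point. The pads swing forward as they close: fully open they stand 13 mm farther back than shut.
Start: joints at [56.465, 30.224, 82.088, -0, 67.689, -10.227], TCP at [247.253, 573.988, 231.31] pointing down, gripper open.
Joint ranges: [-176.69, 176.69], [-43.24, 126.21], [12.49, 139.97], [-82, 262], [0, 151.66], [-163.58, 163.58]. Speed limits (degrees/s): [159.86, 159.86, 180, 180, 180, 180].

## Interface

Orientations are given as [roll, pitch, yaw] about the fixed x, y, z axes, in that order (R = Rz(yaw) Ry(pitch) Rx(roll)).
In Python, from station import ctrl, imaging, workorder gives the robot as it stands.
- The arm moves only by the tool apply_moves, never from a script. Its argument "rows" is a list of rows, each a list of 3 entries, a list of its own where there are three numbers: the closure, from 0 (fully open) to 1 (shut), then the shift along the tool's x, y, z in mm, then the turn about the tool's z in rad. In form: [[jaw, [x, y, z], turn], ...]. A call has 1 to 12 rows; each row is the pose to reach, as a shift and turn from the pose commanded when the call began, along the tool's axes at that moment; what a row does not reach only later rows make up. A row lasts 1/8 s, in which the tool goes at most 62.5 mm and 10.7 degrees, less where a joint would pass 70% of its speed; a pose out of reach is approached as far as the arm can. A call with a gripper value outside its range is refused whole. The fingers move at their own pace and stop on an object; the grip force is fixed at half the most. Time passes only in rows, so rows that repeat a pose let the fingers close. It gives the time, the measured TCP pose, the force, the opening and the grip force at its end, in the units of the state.
- ctrl.observe(): the state, without advancing time (a new reading comes with each control period).
- imaging.capture(name): name is "scene" or "top" or "wrist"; returns the picture (420x560x3 uint8, blue, green, red); there is no depth.
- imaging.camera_info(name): a dict with "intrinsics" (3x3 intrinsics, pixels), "R" (3x3) and "t" (3): a world point X has camera coordinates R X + t. Camera axes: x right, y down, z forward; pixel columns grow to the right and rows downward; lengths in mm; the calibration is good to about 2 mm. A picture is of the moment at which its call begins: read the wrist's pose just before it. camera_info takes no time and is no camera call; for the wrist camera it gives the pose at the moment of the call.
- workorder.hand_in(): hands the job in; it is judged then, once.
The state is a dict: "t": time; "joint_pos": joint angles; "joint_velocities": joint speeds; "effort": joint torques, N m; "tool_pos": TCP position; "tool_rot": TCP orientation; "ft_force": force on the tool from outside, world axes, zero at the start; "torque": the same for the moment, N m; "gripper_width": finger opening in mm; "finger_force": force on a finger pad.
Only numpy, scipy, OpenCV 4.12 (cv2) and the standard library are available. Lean on these libraries where they do the work, as an engineer would, in place of code of your own. Each camera call takes 0.05 s, during which the arm holds its last target. There are 200 camera calls.

## Task

Take the blue cover off the sloping desk stand by its yellow bar and set it down gently on the rim of the coin counter's hopper, right way up, with all four edges flush with the rim, and let go of it. Only then press the green start paddle on the front of the counter fully down to its stop, hold it there for a moment and let it spring back up, with the cover still flush. Leave the mug, the bottle and the calculator where they are.

Things in the scene. Friction and masses are not known exactly. Their poses are not given: they have to be found in the camera images.
- counter: Fixed coin counter: white housing on a black foot plate, with a grey hopper rim on top and a green paddle in front. Origin on the desk under the centre of the hopper; x points to its back (away from the paddle), y to its left, z up. Housing from x = -75 to 120 mm, y = -105 to 105 mm, top 130 mm above the desk; foot plate 12 mm high from x = -165 to 120 mm. Its place and yaw vary, and it may stand on the left or the right.
- hopper_top (a point): Centre of the hopper mouth, level with the top of its upright grey rim, 160 mm above the desk; axes as the counter's. The rim is rectangular, 120 mm (x) by 160 mm (y) outside, walls 8 mm, standing 30 mm above the housing; open in the middle. Nothing locates the cover: it lies flat on the rim.
- cover: Loose hopper cover, about 0.3 kg (varies): flat blue plate 120 mm (its x) by 160 mm (its y), 10 mm thick, as large as the outside of the hopper rim, with a yellow grip bar on top. Origin at the centre of the plate's underside; z is square to the plate, out of the bar side. It looks the same after a half turn and may lie on the hopper either way round. At the start it lies on the stand's slope, its x axis pointing up the slope, its y axis level.
- cover_bar (a point): Centre of the yellow bar, 32.5 mm above the plate's underside on the cover's z axis; axes as the cover's. The bar is 20 mm thick (along the cover's x), 90 mm long (along its y) and 45 mm high: it rises from the plate's top to 55 mm above the plate's underside.
- stand: Fixed black desk stand with a plate 150 mm by 190 mm sloping 30 degrees, rising along its x axis (away from the robot), so that the slope faces back towards the robot. Origin on the desk under the middle of the slope; z up. The cover rests with its underside on the slope, its centre about 75 mm above the desk, and against a 7.5 mm high lip at the lower edge. Place and yaw vary, left or right.
- paddle_pad (a point): Point to press on top of the green start paddle, in its middle sideways, 62 mm out from its hinge, 64 mm above the desk when up; moves with the paddle. The paddle is a plate 80 mm by 80 mm, 8 mm thick, hinged at its rear edge along the counter's y axis, 83 mm in front of the hopper's centre and 60 mm above the desk, sticking out in front (counter's -x). The housing behind it is higher (130 mm): tilting the tool back towards the robot gives the gripper room.
- paddle (a joint): Angle of the start paddle: 0 up (level), 0.3 rad fully down at its stop (the pressing point is then about 18 mm lower). A spring returns it; pressing at the point takes about 2 N at first and 8 N at the stop.
- mug: White mug, 80 mm across, 95 mm high, a bystander at the left of the desk; origin at the centre of its underside.
- cleaner: Blue cleaner bottle with a red cap, 64 mm across, 190 mm high, a bystander at the left of the desk, beyond the mug; origin at the centre of its underside.
- calculator: Grey desk calculator 150 x 100 x 25 mm, a bystander at the right of the desk; origin at the centre of its underside.

How it is judged (in metres and radians):
On the way, in this order (a step that is already met when the one before it is completed fails the run):
1. the cover is lifted clear of the stand (distance of cover_bar from where it was at the start of the episode above 0.05 m and contact force between cover and stand below 0.05 N), for 0.2 s.
2. the cover lies flush on the hopper rim and is let go (horizontal distance between cover_bar and hopper_top below 0.006 m and z of cover_bar in the frame of hopper_top between 0.0295 and 0.0355 m and angle between the x axis of cover_bar and the x axis of hopper_top, either way round below 0.06 rad and angle between cover_bar's own z axis and vertical below 0.04 rad and contact force between the fingers and cover below 0.1 N and linear speed of cover below 0.01 m/s), for 0.3 s.
3. the start paddle is held down at its stop (value of joint paddle above 0.275 rad), for 0.2 s.
At the end, for the whole second after the job is handed in: The cover lies right way up on the rim, centre within 6 mm sideways and 3 mm in height of true, turned less than 0.06 rad from the rim (either way round), tilted less than 0.04 rad, let go and at rest (under 10 mm/s); the paddle is back up (under 0.03 rad) (all of step 2 and value of joint paddle below 0.03 rad); the robot touches nothing.
It fails at once if the start paddle is pressed (over 0.15 rad) while the cover is not flush on the hopper (value of joint paddle above 0.15 rad and not (horizontal distance between cover_bar and hopper_top below 0.006 m and z of cover_bar in the frame of hopper_top between 0.0295 and 0.0355 m and angle between the x axis of cover_bar and the x axis of hopper_top, either way round below 0.06 rad and angle between cover_bar's own z axis and vertical below 0.04 rad)).
It fails at once if the cover is dropped or slammed on the counter (over 60 N) (contact force between cover and counter above 60 N).
It fails at once if the cover falls or is thrown onto the hopper (over 0.4 m/s close above it) (distance between cover_bar and hopper_top below 0.07 m and linear speed of cover above 0.4 m/s).
It fails at once if the mug, the bottle or the calculator is moved more than 20 mm (distance of any of mug, cleaner, calculator from where it was at the start of the episode above 0.02 m).
It also fails if it takes over 58 s, if anything falls off the work surface, if the arm or the gripper's body presses on something with over 40 N, if the wrist force passes 120 N, or if a joint passes its speed limit or range.

## Working session

There is one attempt and no reset: what is moved stays moved. The work goes in short steps, Python scripts to look and compute and a tool call to move; the robot and the scene stay as the last step left them, time stands still between calls to the robot, and variables do not carry over. Pictures are saved under pics/ and viewed, at most 10 in all, crops included, and the job is handed in when it is done.

Besides the shell and the picture viewer there is one more tool, called after "Call:" in YAML: its name, and indented under it one key for each argument. apply_moves: Moves the arm, as the interface text tells. Its arguments: {"type":"object","properties":{"rows":{"type":"array","items":{"type":"array"}}},"required":["rows"]}

```bash
ls; mkdir -p pics; python3 - <<'E'
from station import ctrl, imaging
import cv2,numpy as np
np.set_printoptions(precision=2,suppress=True)
print(ctrl.observe(),ctrl.grip_point_offset)
a=imaging.capture("scene");b=imaging.capture("top")
cv2.imwrite("pics/s0.png",a);cv2.imwrite("pics/t0.png",b)
for n in("scene","top","wrist"):
    c=imaging.camera_info(n);R=np.array(c["R"]);t=np.array(c["t"]);print(n,c,-R.T@t)
E
```

```text
pics
{'t': 0.0, 'joint_pos': array([ 56.46,  30.28,  82.16,  -0.  ,  67.69, -10.23]), 'joint_velocities': array([ 0.09, -0.01,  0.07,  0.08, -0.01,  0.05]), 'effort': array([  0.  , -44.23, -17.8 ,  -0.  ,   0.01,   0.  ]), 'tool_pos': array([246.88, 573.39, 230.31]), 'tool_rot': array([-179.87,   -0.02,  156.69]), 'ft_force': array([-0.77, -0.58,  0.62]), 'torque': array([-0.04, -0.03,  0.03]), 'finger_force': 0.0, 'gripper_width': 85.02310248733511} 18.700000000000003
scene {'intrinsics': array([[454.98,   0.  , 276.4 ],
       [  0.  , 454.98, 210.9 ],
       [  0.  ,   0.  ,   1.  ]]), 'R': array([[-0.8 ,  0.6 , -0.  ],
       [ 0.48,  0.65, -0.59],
       [-0.35, -0.47, -0.81]]), 't': array([ 446.28, -171.07, 1783.9 ])} [1058.97  690.05 1346.52]
top {'intrinsics': array([[510.21,   0.  , 284.89],
       [  0.  , 510.21, 200.14],
       [  0.  ,   0.  ,   1.  ]]), 'R': array([[ 0.01, -1.  ,  0.  ],
       [-0.98, -0.01, -0.18],
       [ 0.18, -0.  , -0.98]]), 't': array([  -1.79,  547.9 , 1423.91])} [ 288.62    8.75 1498.11]
wrist {'intrinsics': array([[346.06,   0.  , 280.17],
       [  0.  , 346.06, 203.13],
       [  0.  ,   0.  ,   1.  ]]), 'R': array([[ 0.4 ,  0.92, -0.  ],
       [ 0.87, -0.37,  0.32],
       [ 0.3 , -0.13, -0.95]]), 't': array([-623.47,  -42.11,  380.71])} [170.79 605.85 373.08]
```

View pics/s0.png

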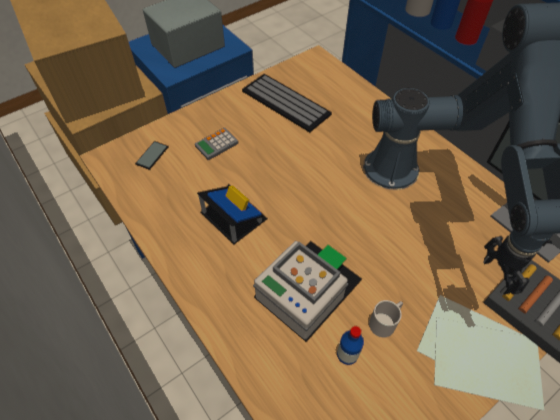

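View pics/t0.png

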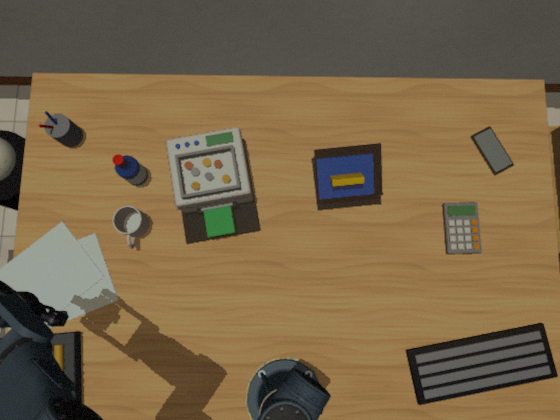

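The scene view shows the stand with the blue cover and yellow bar at about (235,200), the counter at (305,285), the mug at (387,317) and the bottle at (350,343). In the top view the bar is at (348,180) and the hopper mouth at (210,173), so the stand is on the right and the counter on the left.

```bash
cat >h.py <<'E'
import numpy as np,cv2
from scipy.spatial.transform import Rotation as Ro
from station import ctrl,imaging
np.set_printoptions(precision=2,suppress=True)
def ray(ci,px):
    K,R,t=(np.array(ci[k],float) for k in("intrinsics","R","t"))
    d=R.T@np.linalg.solve(K,[px[0],px[1],1]);return -R.T@t,d/np.linalg.norm(d)
def plane(ci,px,z):
    o,d=ray(ci,px);return o+d*(z-o[2])/d[2]
def tri(views):  # [(ci,px)...]
    A=np.zeros((3,3));b=np.zeros(3);r=[ray(*v) for v in views]
    for o,d in r: P=np.eye(3)-np.outer(d,d);A+=P;b+=P@o
    X=np.linalg.solve(A,b);return X,[np.linalg.norm(np.cross(X-o,d)) for o,d in r]
def proj(ci,X):
    p=np.array(ci["intrinsics"])@(np.array(ci["R"])@X+np.array(ci["t"]));return p[:2]/p[2]
def blobs(im,lo,hi,n=1):
    m=cv2.inRange(cv2.cvtColor(im,cv2.COLOR_BGR2HSV),np.array(lo),np.array(hi))
    c,_=cv2.findContours(m,cv2.RETR_EXTERNAL,cv2.CHAIN_APPROX_NONE);return sorted(c,key=cv2.contourArea)[::-1][:n]
YEL=((20,120,70),(35,255,255));BLU=((105,120,30),(130,255,255));GRN=((50,120,50),(80,255,255))
def cen(c): m=cv2.moments(c);return np.array([m["m10"],m["m01"]])/m["m00"]
def go(pos,yaw):
    s=ctrl.observe();R=Ro.from_euler("xyz",s["tool_rot"],degrees=True).as_matrix()
    y0=s["tool_rot"][2];dy=(yaw-y0+180)%360-180
    print("shift",R.T@(np.array(pos)-s["tool_pos"]),"turn rad",-np.radians(dy),"rows",np.ceil(abs(dy)/10.7))
E
python3 - <<'E'
from h import *
T=imaging.camera_info("top");S=imaging.camera_info("scene")
t=cv2.imread("pics/t0.png");s=cv2.imread("pics/s0.png")
for nm,k in(("yel",YEL),("blu",BLU),("grn",GRN)):
  for n,im,ci in(("t",t,T),("s",s,S)):
    for c in blobs(im,*k,3):
        if cv2.contourArea(c)>25: print(nm,n,cv2.contourArea(c),cen(c),cv2.minAreaRect(c),plane(ci,cen(c),64 if nm=="grn" else 100))
print(plane(T,(210,173),160))
E
```

```text
yel t 301.0 [347.01 179.35] ((347.0841979980469, 179.3415985107422), (10.646897315979004, 32.13970184326172), 84.2894058227539) [ 600.24 -168.24  100.  ]
yel t 113.5 [ 58.36 354.52] ((58.0, 357.0), (24.0, 8.0), 90.0) [117.51 597.23 100.  ]
yel t 37.0 [206.38 161.62] ((206.30003356933594, 161.6000213623047), (6.708203315734863, 7.155416965484619), 63.43495178222656) [646.1  228.05 100.  ]
yel s 286.5 [236.87 197.41] ((236.771484375, 197.20135498046875), (26.705106735229492, 13.117117881774902), 42.273685455322266) [ 601.43 -166.86  100.  ]
yel s 68.0 [529.01 270.86] ((528.861572265625, 270.9923095703125), (7.690152645111084, 13.519784927368164), 29.744882583618164) [ 38.58 609.61 100.  ]
yel s 26.0 [557.19 333.04] ((556.5, 332.0), (10.0, 5.0), 90.0) [144.34 777.63 100.  ]
blu t 2125.0 [345.06 176.08] ((345.45001220703125, 176.15000915527344), (40.327728271484375, 57.12024688720703), 84.47245788574219) [ 609.56 -162.85  100.  ]
blu t 204.5 [127.57 167.82] ((126.80487823486328, 166.74391174316406), (17.803810119628906, 21.083457946777344), 38.65980911254883) [625.18 448.75 100.  ]
blu s
[... 311 characters left out ...]
, (54.311744689941406, 23.169689178466797), 41.6335334777832) [ 636.13 -142.5   100.  ]
grn t 711.5 [218.86 221.49] ((218.98623657226562, 221.5458526611328), (27.02907371520996, 28.571144104003906), 80.13418579101562) [481.24 191.5   64.  ]
grn s 315.5 [331.72 256.54] ((331.4400329589844, 256.08001708984375), (25.200002670288086, 14.40000057220459), 36.869895935058594) [475.84 194.29  64.  ]
grn s 131.5 [273.8  285.48] ((273.6585388183594, 285.4268493652344), (21.864328384399414, 7.027819633483887), 38.65980529785156) [687.84 165.52  64.  ]
grn s 59.5 [205.7  147.07] ((205.25001525878906, 146.75), (14.142135620117188, 4.949747562408447), 45.0) [ 548.51 -469.4    64.  ]
[599.41 207.67 160.  ]
```

```bash
python3 - <<'E'
from h import *
go([590,200,310],97)
E
```

```text
shift [-462.83 -207.39  -79.33] turn rad 1.0418679563624846 rows 6.0
```

Call:
apply_moves:
  rows:
    - [0,[0,0,-60],0.1]
    - [0,[-50,-22,-79],0.25]
    - [0,[-100,-45,-79],0.42]
    - [0,[-155,-70,-79],0.6]
    - [0,[-210,-94,-79],0.75]
    - [0,[-265,-118,-79],0.9]
    - [0,[-320,-143,-79],1.04]
    - [0,[-375,-168,-79],1.04]
    - [0,[-430,-192,-79],1.04]
    - [0,[-463,-207,-79],1.04]
    - [0,[-463,-207,-79],1.04]
    - [0,[-463,-207,-79],1.04]

```text
t: 1.6
tool_pos: [589.7, 201.0, 309.7]
tool_rot: [-179.9, -0.0, 97.1]
ft_force: [0.0, 0.9, 0.2]
gripper_width: 85.4
finger_force: 0.0
```

```bash
python3 - <<'E'
from h import *
import pickle
ci=imaging.camera_info("wrist");im=imaging.capture("wrist");cv2.imwrite("pics/w1.png",im)
pickle.dump(ci,open("w1.pkl","wb"))
s=ctrl.observe();print(s["t"],s["tool_pos"],s["tool_rot"],s["ft_force"])
go([585,-175,250],95.7)
E
```

```text
1.65 [589.48 201.5  309.93] [-179.91   -0.03   97.16] [0.47 1.13 0.46]
shift [-373.03  -51.28   59.84] turn rad 0.025471548675740755 rows 1.0
```

View pics/w1.png

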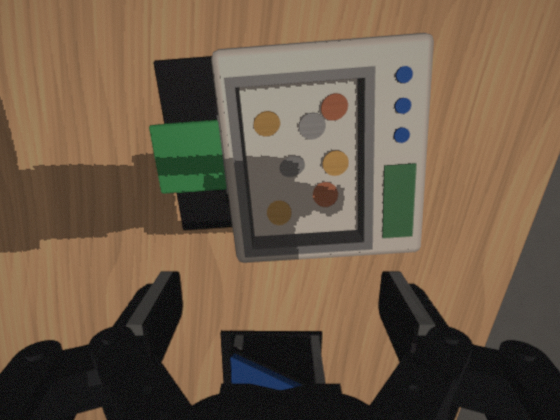

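The wrist view shows the counter: hopper rim outer corners near (222,80), (374,67), (378,245) and (240,260), and the green paddle at about (187,157). I'll take a second view 60 mm along.

Call:
apply_moves:
  rows:
    - [0,[0,40,0],0]
    - [0,[0,60,0],0]
    - [0,[0,60,0],0]
    - [0,[0,60,0],0]

```text
t: 2.15
tool_pos: [648.5, 209.0, 310.2]
tool_rot: [-179.9, -0.0, 97.2]
ft_force: [-0.9, -0.4, 0.5]
gripper_width: 85.6
finger_force: 0.0
```

```bash
cat >>h.py <<'E'
def edges(g,quad,r=9,sign=0):
    """refine rough quad: strongest transition along normals (sign -1: outside bright, inside dark)"""
    q=np.array(quad,float);c=q.mean(0);L=[]
    for i in range(4):
        a,b=q[i],q[(i+1)%4];d=(b-a)/np.linalg.norm(b-a);n=np.array([-d[1],d[0]]);n*=np.sign(n@((a+b)/2-c))
        f=np.linspace(.12,.88,40);k=np.arange(-r,r+.01,.5);P=(a+np.outer(f,b-a))[:,None]+k[None,:,None]*n
        v=cv2.remap(g,P[...,0].astype(np.float32),P[...,1].astype(np.float32),cv2.INTER_LINEAR).astype(float)
        v=cv2.GaussianBlur(v,(5,1),1);gr=np.gradient(v,axis=1);gr=np.abs(gr) if not sign else -sign*gr
        j=gr.argmax(1);p=P[np.arange(40),j];o=k[j];p=p[np.abs(o-np.median(o))<2.5]
        l=cv2.fitLine(p.astype(np.float32),cv2.DIST_HUBER,0,.01,.01).ravel();L.append(np.cross([*l[2:],1],[*(l[2:]+l[:2]),1]))
    X=[np.cross(L[i-1],L[i]) for i in range(4)];return np.array([x[:2]/x[2] for x in X])
E
python3 - <<'E'
from h import *
import pickle
ci=imaging.camera_info("wrist");im=imaging.capture("wrist");cv2.imwrite("pics/w2.png",im)
pickle.dump(ci,open("w2.pkl","wb"));c1=pickle.load(open("w1.pkl","rb"));i1=cv2.imread("pics/w1.png")
g1=cv2.cvtColor(i1,cv2.COLOR_BGR2GRAY);g2=cv2.cvtColor(im,cv2.COLOR_BGR2GRAY)
q1=edges(g1,[(222,80),(374,67),(378,245),(240,258)],sign=1)
W=np.array([plane(c1,p,160) for p in q1]);q2=edges(g2,[proj(ci,w) for w in W],sign=1)
V=i1.copy();V2=im.copy()
cv2.polylines(V,[np.int32(q1*16)],1,(0,0,255),1,shift=4);cv2.polylines(V2,[np.int32(q2*16)],1,(0,0,255),1,shift=4)
cv2.imwrite("pics/w12.png",np.hstack([V[40:290,150:450],V2[40:290,90:390]]))
print(q1,q2)
for w,q in((W,q1),(np.array([plane(ci,p,160) for p in q2]),q2)):
    print(w,w.mean(0),[np.linalg.norm(w[i]-w[i-1]) for i in range(4)]);
    e=(w[1]+w[2]-w[0]-w[3])/2;f=(w[0]+w[1]-w[2]-w[3])/2;print("yaw",np.degrees(np.arctan2(e[1],e[0])),np.degrees(np.arctan2(-f[0],f[1])))
for a,b in zip(q1,q2):print(tri([(c1,a),(ci,b)]))
p=[cen(blobs(x,*GRN)[0]) for x in(i1,im)];print(p,tri([(c1,p[0]),(ci,p[1])]))
go([585,-175,250],95.7)
E
```

```text
[[215.04  81.83]
 [380.16  69.02]
 [382.87 251.88]
 [235.92 259.99]] [[149.43  89.86]
 [310.84  77.69]
 [324.79 251.26]
 [180.36 260.1 ]]
[[527.61 278.98 160.  ]
 [656.19 304.55 160.  ]
 [693.18 148.03 160.  ]
 [557.24 122.48 160.  ]] [608.56 213.51 160.  ] [np.float64(159.28298098774818), np.float64(131.09791533227727), np.float64(160.83661972768226), np.float64(138.3198166669675)]
yaw 10.937357717677305 12.011588064361979
[[534.26 274.17 160.  ]
 [661.67 299.47 160.  ]
 [698.11 149.74 160.  ]
 [563.94 123.41 160.  ]] [614.49 211.7  160.  ] [np.float64(153.64948949885397), np.float64(129.89580943188108), np.float64(154.10606155239648), np.float64(136.72518976165867)]
yaw 11.166237504401371 12.410163142473598
(array([523.26, 275.57, 131.33]), [np.float64(3.136655206811824), np.float64(3.1366552068119713)])
(array([662.65, 303.15, 138.12]), [np.float64(3.1231294364108635), np.float64(3.123129436410891)])
(array([703.93, 135.62, 131.88]), [np.float64(0.5087118941235457), np.float64(0.5087118941235093)])
(array([554.3 , 101.75, 122.15]), [np.float64(0.01661841701317972), np.float64(0.016618417013189144)])
[array([188.24, 156.15]), array([132.21, 156.45])] (array([491.87, 200.61,  90.93]), [np.float64(0.021268594878936547), np.float64(0.021268594878942712)])
shift [-372.88 -110.96   60.49] turn rad 0.02580036017520437 rows 1.0
```

View pics/w12.png

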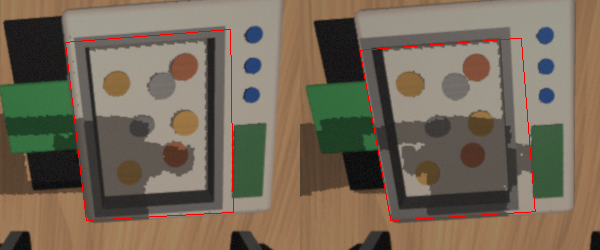

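The overlay shows the edge fit catching the housing edge on the left and bottom, so I need a closer crop to pick rough corners.

```bash
python3 - <<'E'
from h import *
a=cv2.imread("pics/w1.png")[50:275,200:400];b=cv2.imread("pics/w2.png")[50:275,130:330]
im=np.hstack([a,b]);im=cv2.convertScaleAbs(im,alpha=1.5,beta=10)
cv2.imwrite("pics/w12b.png",cv2.resize(im,None,fx=2,fy=2,interpolation=cv2.INTER_CUBIC))
E
```

```text
(no output)
```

View pics/w12b.png

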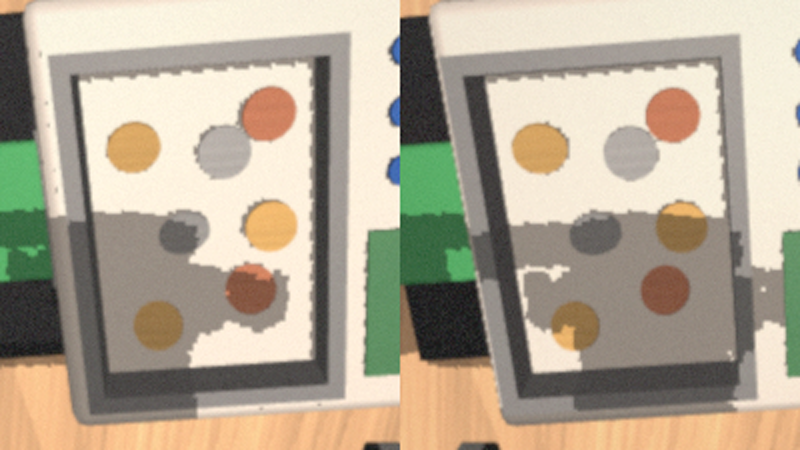

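The enlarged crop shows the rim clearly. In view 1 its outer corners are about (224,78), (375,67), (373,250) and (245,256). In view 2 they are (150,78), (300,67), (308,249) and (181,256).

```bash
python3 - <<'E'
from h import *
import pickle
c=[pickle.load(open(f"w{i}.pkl","rb")) for i in(1,2)];im=[cv2.imread(f"pics/w{i}.png") for i in(1,2)]
g=[cv2.cvtColor(x,cv2.COLOR_BGR2GRAY) for x in im]
q=[edges(g[0],[(224,78.5),(375,67),(373,250),(245,256.5)],4,1),edges(g[1],[(150,78.5),(300.5,67.5),(308.5,249.5),(181.5,256)],4,1)]
for k in(0,1):
    w=np.array([plane(c[k],p,160) for p in q[k]])
    print(q[k].tolist());print(w.mean(0),[np.linalg.norm(w[i]-w[i-1]) for i in range(4)])
    e=(w[1]+w[2]-w[0]-w[3])/2;f=(w[0]+w[1]-w[2]-w[3])/2;print("yaw",np.degrees(np.arctan2(e[1],e[0])),np.degrees(np.arctan2(-f[0],f[1])))
    cv2.polylines(im[k],[np.int32(q[k]*16)],1,(0,0,255),1,shift=4)
for a,b in zip(*q):print(tri([(c[0],a),(c[1],b)]))
cv2.imwrite("pics/w12c.png",cv2.resize(np.hstack([im[0][50:275,200:400],im[1][50:275,130:330]]),None,fx=2,fy=2))
E
```

```text
[[221.01199531113858, 82.28688969908757], [378.04414341951536, 68.87622208405551], [375.9190732684651, 252.11319200329504], [241.77735481341227, 259.8097135396444]]
[609.09 213.51 160.  ] [np.float64(158.80135886589653), np.float64(124.73179838905222), np.float64(160.73591539495374), np.float64(126.2869522268509)]
yaw 11.223684940575998 11.298598489311178
[[147.95335065938932, 82.3129855648371], [303.5717095951739, 70.17186208694307], [311.98489589707015, 252.30732982501837], [180.17520292075451, 259.16698441999336]]
[609.57 213.9  160.  ] [np.float64(158.40410691801802), np.float64(124.4828728905943), np.float64(160.2034261190299), np.float64(124.72397733613059)]
yaw 10.931711151110896 11.206366338540795
(array([531.71, 279.41, 156.15]), [np.float64(0.23365954958135762), np.float64(0.23365954958147214)])
(array([655.25, 304.54, 157.18]), [np.float64(0.12791585434100863), np.float64(0.127915854341008)])
(array([686.09, 147.93, 161.8 ]), [np.float64(0.09735080019500715), np.float64(0.09735080019500543)])
(array([562.37, 120.91, 154.7 ]), [np.float64(0.39792179335279126), np.float64(0.397921793352755)])
```

View pics/w12c.png

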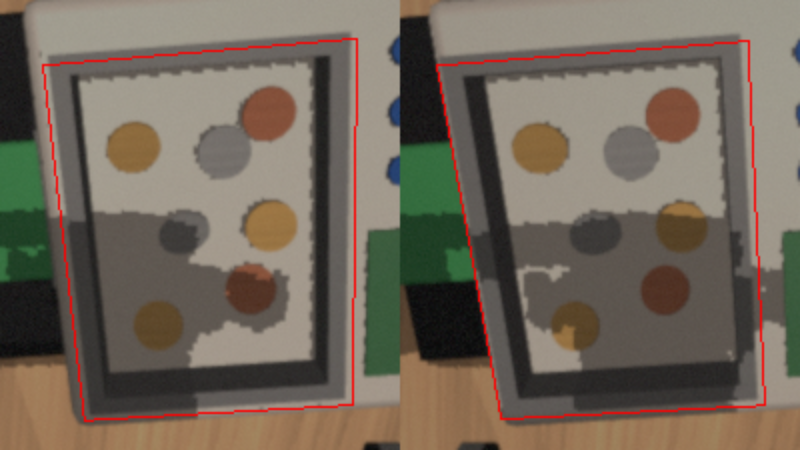

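```bash
python3 - <<'E'
from h import *
import pickle
c=[pickle.load(open(f"w{i}.pkl","rb")) for i in(1,2)];im=[cv2.imread(f"pics/w{i}.png") for i in(1,2)]
g=[cv2.cvtColor(x,cv2.COLOR_BGR2GRAY) for x in im]
q=[edges(g[0],[(224,78.5),(375,67),(373,250),(245,256.5)],4,-1),edges(g[1],[(150,78.5),(300.5,67.5),(308.5,249.5),(181.5,256)],4,-1)]
for k in(0,1):
    w=np.array([plane(c[k],p,160) for p in q[k]])
    print(q[k].tolist());print(w.mean(0),[np.linalg.norm(w[i]-w[i-1]) for i in range(4)])
    e=(w[1]+w[2]-w[0]-w[3])/2;f=(w[0]+w[1]-w[2]-w[3])/2;print("yaw",np.degrees(np.arctan2(e[1],e[0])),np.degrees(np.arctan2(-f[0],f[1])))
for a,b in zip(*q):print(tri([(c[0],a),(c[1],b)]))
T=imaging.camera_info("top");print(proj(T,[610,211,160]))
go([575,-172,260],95.7)
E
```

```text
[[223.3245763114903, 77.04688763694911], [374.6715620923065, 65.52088337137461], [372.4179612929854, 248.74757565463244], [244.58446161049295, 257.23957349260564]]
[608.29 216.58 160.  ] [np.float64(160.06372030921978), np.float64(119.7082804378178), np.float64(159.65985660797787), np.float64(120.03327187293618)]
yaw 11.252267146365734 11.293276429694789
[[149.46753421953682, 77.53649888540369], [299.3026624553197, 66.58461055355255], [308.6438232503445, 249.19481785175148], [182.28723114202947, 257.16575781198304]]
[608.51 216.69 160.  ] [np.float64(159.91321968521427), np.float64(119.36015017748038), np.float64(159.62630154145162), np.float64(119.39139720318258)]
yaw 11.137414307489191 11.327925053420108
(array([533.63, 283.45, 158.24]), [np.float64(0.06500987678171005), np.float64(0.0650098767817517)])
(array([651.39, 306.51, 159.92]), [np.float64(0.03584262040908801), np.float64(0.035842620409076494)])
(array([682.73, 150.07, 160.19]), [np.float64(0.018530002008876507), np.float64(0.018530002008957228)])
(array([564.95, 125.04, 157.21]), [np.float64(0.13250814054464907), np.float64(0.1325081405446552)])
[208.91 169.15]
shift [-368.65 -120.52   50.5 ] turn rad 0.02580036017520437 rows 1.0
```

The hopper is at (608.4, 216.6) with its rim at z ≈ 159–160, yaw 11.25°. Its measured size matches. Next, the cover.

Call:
apply_moves:
  rows:
    - [0,[-50,-20,7],0.01]
    - [0,[-105,-40,14],0.02]
    - [0,[-165,-60,21],0.025]
    - [0,[-225,-80,28],0.025]
    - [0,[-285,-100,40],0.025]
    - [0,[-340,-115,50],0.025]
    - [0,[-369,-120,50],0.025]
    - [0,[-369,-120,50],0.025]
    - [0,[-369,-120,50],0.025]
    - [0,[-369,-120,50],0.025]

```text
t: 3.45
tool_pos: [576.6, -171.2, 260.6]
tool_rot: [180.0, -0.0, 95.8]
ft_force: [0.8, 0.4, 1.1]
gripper_width: 85.6
finger_force: 0.0
```

```bash
python3 - <<'E'
from h import *
import pickle
ci=imaging.camera_info("wrist");im=imaging.capture("wrist");cv2.imwrite("pics/b1.png",im)
pickle.dump(ci,open("b1.pkl","wb"))
for k in(YEL,BLU):
    c=blobs(im,*k)[0];print(cv2.contourArea(c),cen(c),cv2.approxPolyDP(c,4,True).reshape(-1,2).tolist())
E
```

```text
3674.0 [308.15 179.24] [[326, 129], [289, 136], [293, 232], [307, 235], [326, 218]]
19819.0 [328.02 166.92] [[265, 87], [269, 238], [376, 264], [393, 86]]
```

View pics/b1.png

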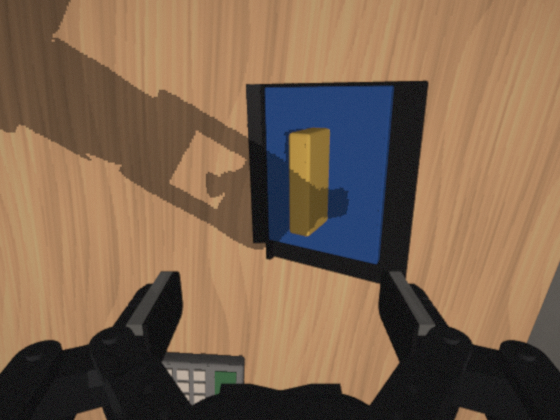

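The view shows the blue plate with corners at about (265,87), (393,86), (376,264) and (269,238). The bar is at (289–328, 129–235), leaning towards the robot. I'll take a second view for triangulation.

Call:
apply_moves:
  rows:
    - [0,[0,40,0],0]
    - [0,[0,60,0],0]
    - [0,[0,60,0],0]
    - [0,[0,60,0],0]

```text
t: 4.0
tool_pos: [635.5, -166.1, 260.0]
tool_rot: [-179.9, -0.0, 95.7]
ft_force: [-0.5, -0.1, -0.1]
gripper_width: 85.6
finger_force: 0.0
```

```bash
python3 - <<'E'
from h import *
import pickle
ci=imaging.camera_info("wrist");im=imaging.capture("wrist");cv2.imwrite("pics/b2.png",im)
pickle.dump(ci,open("b2.pkl","wb"));c=[pickle.load(open("b1.pkl","rb")),ci];I=[cv2.imread("pics/b1.png"),im]
q=[]
for im in I:
    b=blobs(im,*BLU)[0];h=cv2.convexHull(b)
    a=cv2.approxPolyDP(b,5,True).reshape(-1,2);print(a.tolist())
    h=cv2.approxPolyN(b,4) if hasattr(cv2,"approxPolyN") else None;h=h.reshape(-1,2);s=h.sum(1);d=h[:,0]-h[:,1]
    h=h[[s.argmin(),d.argmax(),s.argmax(),d.argmin()]]
    g=cv2.inRange(cv2.cvtColor(im,cv2.COLOR_BGR2HSV),np.array(BLU[0]),np.array(BLU[1]))
    q.append(edges(cv2.GaussianBlur(g,(3,3),0),h,6,1));print(q[-1].tolist())
    y=blobs(im,*YEL)[0];print("yel",cen(y),cv2.approxPolyDP(y,3,True).reshape(-1,2).tolist())
P=np.array([tri([(c[0],a),(c[1],b)])[0] for a,b in zip(*q)]);print(P,P.mean(0))
e=(P[1]+P[2]-P[0]-P[3])/2;f=(P[0]+P[1]-P[2]-P[3])/2
print(np.linalg.norm(e),np.linalg.norm(f),"slope",np.degrees(np.arcsin(e[2]/np.linalg.norm(e))),"yaw",np.degrees(np.arctan2(e[1],e[0])),np.degrees(np.arctan2(-f[0],f[1])))
n=np.cross(e,f);n/=np.linalg.norm(n);print("n",n,"bar top",P.mean(0)+45*n,"bar centre",P.mean(0)+22.5*n)
print([proj(k,P.mean(0)+45*n) for k in c])
E
```

```text
[[265, 87], [269, 238], [376, 264], [393, 86]]
[[263.97252677882364, 86.50395633969936], [394.2771539277193, 84.60198203986846], [378.56251980081345, 264.7243543849234], [268.0626568735339, 239.6220665652726]]
yel [308.15 179.24] [[326, 129], [312, 128], [289, 136], [293, 232], [307, 235], [326, 218]]
[[204, 86], [216, 239], [314, 263], [321, 85]]
[[202.29990379708406, 85.9740155711491], [321.7579898922492, 83.15156804107622], [317.9651300862419, 265.0811143142879], [215.45948666529415, 238.42764300444222]]
yel [242.18 178.46] [[261, 128], [218, 133], [224, 227], [232, 233], [241, 234], [265, 219]]
[[ 553.31  -91.93   54.14]
 [ 660.53  -79.21  106.8 ]
 [ 679.81 -243.4   105.83]
 [ 571.51 -252.47   50.33]] [ 616.29 -166.75   79.27]
121.0604915557261 163.4559474825971 slope 26.531774809531893 yaw 5.771588166586306 6.58443454818806
n [-0.44 -0.06  0.89] bar top [ 596.38 -169.64  119.53] bar centre [ 606.34 -168.2    99.4 ]
[array([303.14, 187.89]), array([234.06, 187.15])]
```

```bash
python3 - <<'E'
from h import *
go([601.4,-167.3,98],96.1)
E
```

```text
shift [  2.37 -33.67 162.22] turn rad -0.007006508088432371 rows 1.0
```

Call:
apply_moves:
  rows:
    - [0.45,[2.4,-20,0],-0.007]
    - [0.45,[2.4,-33.7,20],-0.007]
    - [0.45,[2.4,-33.7,60],-0.007]
    - [0.45,[2.4,-33.7,100],-0.007]
    - [0.45,[2.4,-33.7,120],-0.007]
    - [0.45,[2.4,-33.7,130],-0.007]
    - [0.45,[2.4,-33.7,140],-0.007]
    - [0.45,[2.4,-33.7,147],-0.007]
    - [0.45,[2.4,-33.7,147],-0.007]
    - [0.45,[2.4,-33.7,147],-0.007]

```text
t: 5.3
tool_pos: [603.0, -168.1, 113.9]
tool_rot: [179.9, 0.0, 96.1]
ft_force: [0.2, 0.2, -0.3]
gripper_width: 47.1
finger_force: 0.0
```

```bash
python3 - <<'E'
from h import *
im=imaging.capture("wrist");s=imaging.capture("scene")
a=cv2.resize(s[150:260,180:300],None,fx=3.8,fy=3.8)[:420]
cv2.imwrite("pics/g1.png",cv2.resize(np.hstack([im[:,60:460],a[:,:400]]),(800,420)))
go([601.4,-167.3,98],96.1)
E
```

```text
Traceback (most recent call last):
ValueError: all the input array dimensions except for the concatenation axis must match exactly, but along dimension 0, the array at index 0 has size 420 and the array at index 1 has size 418
```

```bash
python3 - <<'E'
from h import *
im=imaging.capture("wrist");s=imaging.capture("scene")
a=cv2.resize(s[150:260,180:300],(400,420))
cv2.imwrite("pics/g1.png",np.hstack([im[:,60:460],a]))
go([601.4,-167.3,98],96.1)
E
```

```text
shift [ 0.83 -1.39 15.74] turn rad -0.0003655234138010915 rows 1.0
```

View pics/g1.png

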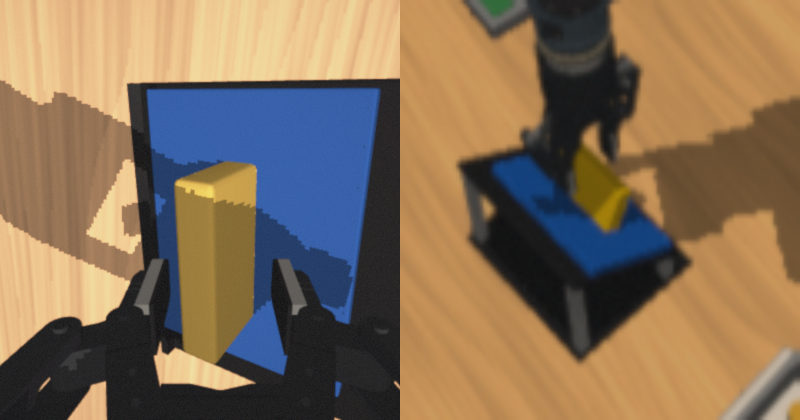

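The wrist view shows the bar standing between the open pads, with clearance on both sides. Before closing I'll check whether the pads are centred along the bar's length.

```bash
python3 - <<'E'
from h import *
ci=imaging.camera_info("wrist");im=imaging.capture("wrist")
c=blobs(im,*YEL)[0];print(cv2.approxPolyDP(c,3,True).reshape(-1,2).tolist())
# predicted bar top corners
th=np.radians(6.2);sl=np.radians(30);u=np.array([np.cos(sl)*np.cos(th),np.cos(sl)*np.sin(th),np.sin(sl)]);v=np.array([-np.sin(th),np.cos(th),0]);n=np.cross(u,v)
for z in(83.7,80):
  C=np.array([616.3,-165.7,z])
  print([proj(ci,C+45*n+a*u+b*v).round(0).tolist() for a,b in((-10,45),(10,45),(10,-45),(-10,-45))])
E
```

```text
[[312, 165], [283, 163], [240, 179], [235, 185], [243, 349], [273, 363], [312, 313]]
[[237.0, 179.0], [279.0, 185.0], [280.0, 370.0], [245.0, 354.0]]
[[238.0, 177.0], [279.0, 183.0], [280.0, 364.0], [246.0, 349.0]]
```

The predicted bar edges match the image to within about 2 mm, so I'll descend and then close gradually.

Call:
apply_moves:
  rows:
    - [0.45,[0.8,-1.4,5],0]
    - [0.45,[0.8,-1.4,10],0]
    - [0.45,[0.8,-1.4,14],0]
    - [0.45,[0.8,-1.4,15],0]
    - [0.45,[0.8,-1.4,15],0]
    - [0.5,[0.8,-1.4,15],0]
    - [0.55,[0.8,-1.4,15],0]
    - [0.6,[0.8,-1.4,15],0]
    - [0.6,[0.8,-1.4,15],0]

```text
t: 6.68
tool_pos: [600.0, -167.3, 98.3]
tool_rot: [-179.9, -0.0, 96.1]
ft_force: [-4.0, -1.3, 2.7]
gripper_width: 34.4
finger_force: 2.2
```

Call:
apply_moves:
  rows:
    - [0.64,[0,0,-1],0]
    - [0.68,[0,0,-4],0]
    - [0.72,[0,0,-8],0]
    - [0.76,[0,0,-12],0]

```text
t: 7.18
tool_pos: [599.6, -167.3, 111.7]
tool_rot: [-179.9, -0.0, 96.1]
ft_force: [-7.6, 0.6, 9.6]
gripper_width: 25.0
finger_force: 56.1
```

Call:
apply_moves:
  rows:
    - [0.8,[0,0,-5],0]
    - [0.85,[0,0,-10],0]
    - [0.9,[0,0,-17],0]
    - [0.9,[0,0,-25],0]
    - [0.9,[0,0,-35],0]
    - [0.9,[0,0,-45],0]
    - [0.9,[0,0,-60],0]
    - [0.9,[0,0,-60],0]
    - [0.9,[0,0,-60],0]

```text
t: 8.3
tool_pos: [600.9, -167.2, 170.3]
tool_rot: [-180.0, -0.0, 96.1]
ft_force: [0.1, 0.2, -4.1]
gripper_width: 18.9
finger_force: 58.3
```

```bash
python3 - <<'E'
from h import *
im=imaging.capture("wrist");s=imaging.capture("scene")
cv2.imwrite("pics/g2w.png",im)
a=cv2.resize(s[120:230,180:300],(400,420))
cv2.imwrite("pics/g2.png",np.hstack([im[:,100:500],a]))
E
```

```text
(no output)
```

View pics/g2.png

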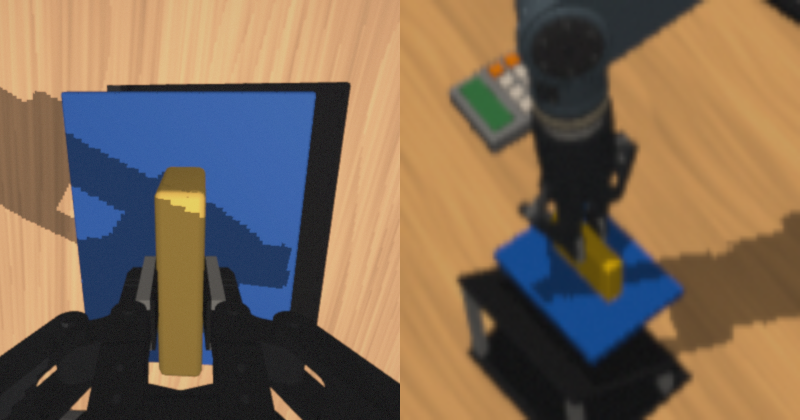

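The cover has swung level in the grip: the opening is 18.9 mm, flush on the 20 mm bar, and the plate's far edge in the wrist image runs from (163,93) to (415,93). Next I'll measure its position in the hand.

```bash
python3 - <<'E'
from h import *
from scipy.optimize import brentq
s=ctrl.observe();ci=imaging.camera_info("wrist");im=imaging.capture("wrist")
g=cv2.inRange(cv2.cvtColor(im,cv2.COLOR_BGR2HSV),np.array((100,100,20)),np.array((130,255,255)))
def line(pts): l=cv2.fitLine(np.float32(pts),cv2.DIST_HUBER,0,.01,.01).ravel();return np.cross([*l[2:],1],[*(l[2:]+l[:2]),1])
ys=range(120,240,2);nz=[np.flatnonzero(g[y,140:440])+140 for y in ys]
Le=line([(a[0]-.5,y) for a,y in zip(nz,ys)]);Ri=line([(a[-1]+.5,y) for a,y in zip(nz,ys)])
T=line([(x,np.flatnonzero(g[60:140,x])[0]+59.5) for x in range(180,400,3)])
q=[np.cross(T,Le),np.cross(T,Ri)];q=[p[:2]/p[2] for p in q];print(q)
f=lambda z:np.linalg.norm(plane(ci,q[0],z)-plane(ci,q[1],z))-120
z=brentq(f,50,200);A,B=plane(ci,q[0],z),plane(ci,q[1],z)
# side lines: points further down
C=[np.cross(L,[0,1,-230.]) for L in(Le,Ri)];C=[plane(ci,p[:2]/p[2],z) for p in C]
R=Ro.from_euler("xyz",s["tool_rot"],degrees=True).as_matrix();tt=lambda X:R.T@(X-s["tool_pos"])
print("z top",z,"tool pos",s["tool_pos"],s["tool_rot"]);print([tt(X) for X in(A,B,*C)])
m=(A+B)/2;d=B-A;print("edge mid in tool",tt(m),"yaw",np.degrees(np.arctan2(d[1],d[0])))
for c in("top","scene"):
    k=imaging.camera_info(c);i=imaging.capture(c);cv2.imwrite(f"pics/h_{c}.png",i)
    b=[x for x in blobs(i,*BLU,6) if cv2.pointPolygonTest(x,tuple(map(float,proj(k,m))),True)>-30][:1]
    if b: print(c,cv2.approxPolyDP(b[0],2,True).reshape(-1,2).tolist(), [proj(k,x) for x in(A,B)])
E
```

```text
[array([160.91,  90.5 ]), array([416.68,  90.5 ])]
z top 141.75246983990533 tool pos [ 600.67 -167.07  169.79] [-179.94   -0.04   96.07]
[array([ 80.11, -55.79,  28.15]), array([80.07, 64.21, 28.02]), array([  9.09, -55.69,  28.1 ]), array([ 9.08, 64.28, 27.97])]
edge mid in tool [80.09  4.21 28.08] yaw 6.053227808794773
top [[329, 156], [318, 158], [319, 177]] [array([321.43, 198.62]), array([316.81, 155.78])]
scene [[210, 185], [210, 190], [237, 215], [264, 196], [242, 178], [242, 183], [247, 188], [247, 196], [244, 199], [238, 197], [220, 179]] [array([264.15, 194.59]), array([236.61, 214.36])]
```

The bar is gripped along only its top 17 mm. The plate is centred along the bar but still tilted about 4°, low on the robot side. Pressing it gently onto the rim will level it. I'll move over the hopper now.

```bash
python3 - <<'E'
from h import *
go([608.4,216.6,250],101.25)
E
```

```text
shift [380.86  48.04 -80.04] turn rad -0.09043441901198955 rows 1.0
```

Call:
apply_moves:
  rows:
    - [0.9,[0,0,-20],0]
    - [0.9,[0,0,-50],0]
    - [0.9,[20,3,-80],-0.02]
    - [0.9,[60,8,-80],-0.04]
    - [0.9,[105,13,-80],-0.06]
    - [0.9,[155,20,-80],-0.09]
    - [0.9,[205,26,-80],-0.09]
    - [0.9,[255,32,-80],-0.09]
    - [0.9,[305,38,-80],-0.09]
    - [0.9,[345,44,-80],-0.09]
    - [0.9,[370,47,-80],-0.09]
    - [0.9,[381,48,-80],-0.09]

```text
t: 10.05
tool_pos: [608.0, 218.1, 249.8]
tool_rot: [-180.0, 0.0, 101.3]
ft_force: [-0.4, -0.5, -3.6]
gripper_width: 19.0
finger_force: 58.4
```

Call:
apply_moves:
  rows:
    - [0.9,[0,0,0],0]
    - [0.9,[0,0,0],0]
    - [0.9,[0,0,0],0]

```text
t: 10.42
tool_pos: [608.7, 215.4, 250.3]
tool_rot: [-180.0, 0.0, 101.1]
ft_force: [-0.3, -0.3, -3.5]
gripper_width: 18.9
finger_force: 58.4
```

```bash
python3 - <<'E'
from h import *
s=imaging.capture("scene");w=imaging.capture("wrist")
cv2.imwrite("pics/g3w.png",w)
o=ctrl.observe();print(o["t"],o["tool_pos"],o["tool_rot"],o["ft_force"],o["gripper_width"])
go([608.4,216.6,208],101.25)
c=blobs(w,(100,100,20),(130,255,255))[0];print(cv2.approxPolyDP(c,3,True).reshape(-1,2).tolist())
E
```

```text
10.525 [608.72 215.73 250.38] [-180.      0.01  101.16] [-0.2  -0.75 -3.16] 19.227250066969443
shift [ 0.92 -0.14 42.38] turn rad -0.0016373228270653267 rows 1.0
[[412, 90], [161, 92], [176, 245], [189, 320], [208, 315], [219, 301], [227, 272], [240, 267], [245, 255], [254, 255], [253, 194], [264, 170], [271, 165], [300, 166], [305, 170], [305, 255], [315, 255], [320, 267], [328, 267], [334, 273], [341, 301], [350, 314], [372, 320], [376, 313], [388, 311], [416, 101]]
```

Call:
apply_moves:
  rows:
    - [0.9,[0.8,-0.1,10],-0.001]
    - [0.9,[0.8,-0.1,22],-0.001]
    - [0.9,[0.8,-0.1,34],-0.001]
    - [0.9,[0.8,-0.1,40],-0.001]
    - [0.9,[0.8,-0.1,43],-0.001]
    - [0.9,[0.8,-0.1,45],-0.001]
    - [0.9,[0.8,-0.1,46],-0.001]
    - [0.9,[0.8,-0.1,46],-0.001]

```text
t: 11.52
tool_pos: [608.4, 217.5, 204.6]
tool_rot: [180.0, 0.0, 101.3]
ft_force: [-0.1, 0.1, -3.7]
gripper_width: 18.8
finger_force: 58.4
```

Call:
apply_moves:
  rows:
    - [0.9,[0,0,0.5],0]
    - [0.9,[0,0,1],0]
    - [0.9,[0,0,1.5],0]
    - [0.9,[0,0,2],0]
    - [0.9,[0,0,2],0]

```text
t: 12.15
tool_pos: [608.2, 217.4, 202.2]
tool_rot: [-180.0, 0.0, 101.3]
ft_force: [0.5, 0.4, -3.5]
gripper_width: 19.2
finger_force: 58.4
```

Call:
apply_moves:
  rows:
    - [0.9,[0,0,0.5],0]
    - [0.9,[0,0,1],0]
    - [0.9,[0,0,1.5],0]
    - [0.9,[0,0,2],0]
    - [0.9,[0,0,2],0]

```text
t: 12.78
tool_pos: [608.3, 217.5, 200.4]
tool_rot: [180.0, -0.0, 101.3]
ft_force: [0.1, 0.5, -3.7]
gripper_width: 18.6
finger_force: 58.1
```

Call:
apply_moves:
  rows:
    - [0.9,[0,0,0.5],0]
    - [0.9,[0,0,1],0]
    - [0.9,[0,0,1],0]

```text
t: 13.15
tool_pos: [608.7, 217.6, 199.8]
tool_rot: [179.9, -0.0, 101.3]
ft_force: [0.8, -0.1, 0.4]
gripper_width: 18.6
finger_force: 58.0
```

Call:
apply_moves:
  rows:
    - [0.9,[0,0,0.5],0]
    - [0.9,[0,0,1],0]
    - [0.9,[0,0,1],0]

```text
t: 13.52
tool_pos: [609.0, 217.6, 199.2]
tool_rot: [179.9, -0.0, 101.3]
ft_force: [1.1, 0.4, 3.8]
gripper_width: 18.6
finger_force: 58.8
```

```bash
python3 - <<'E'
from h import *
s=imaging.capture("scene");w=imaging.capture("wrist")
a=cv2.resize(s[220:330,245:365],(400,420))
cv2.imwrite("pics/g4.png",np.hstack([w[:,100:500],a]))
o=ctrl.observe();print(o["torque"],o["ft_force"])
E
```

```text
[0.03 0.17 0.01] [1.23 0.36 4.65]
```

View pics/g4.png

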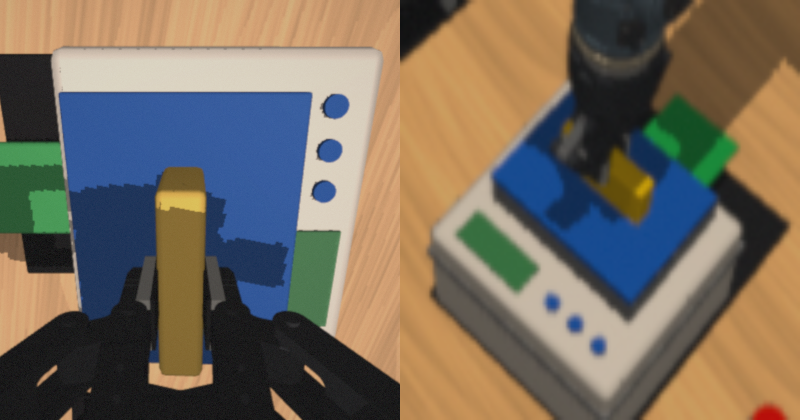

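The cover rests on the rim, with plate edges at columns ≈160 and ≈412 in the wrist image. It is levelling under the push, so I'll press a little more.

Call:
apply_moves:
  rows:
    - [0.9,[0,0,0.5],0]
    - [0.9,[0,0,1],0]
    - [0.9,[0,0,1.5],0]
    - [0.9,[0,0,1.5],0]

```text
t: 14.12
tool_pos: [609.4, 217.6, 197.7]
tool_rot: [179.8, 0.0, 101.3]
ft_force: [2.9, 1.4, 6.3]
gripper_width: 18.3
finger_force: 60.0
```

```bash
cat >>h.py <<'E'
def plate_lines(im,lo=(100,100,20),ys=range(120,240,2),xs=range(180,390,3),xr=(100,440),yr=(50,150)):
    g=cv2.inRange(cv2.cvtColor(im,cv2.COLOR_BGR2HSV),np.array(lo),np.array((130,255,255)))
    def line(p): l=cv2.fitLine(np.float32(p),cv2.DIST_HUBER,0,.01,.01).ravel();return np.cross([*l[2:],1],[*(l[2:]+l[:2]),1])
    def big(a,first):  # end of longest-ish run start
        return a[0] if first else a[-1]
    L=[];R=[]
    for y in ys:
        a=np.flatnonzero(g[y,xr[0]:xr[1]])+xr[0]
        if len(a)>20:
            k=np.split(a,np.flatnonzero(np.diff(a)>60)+1);k=[r for r in k if len(r)>40]
            if k: L.append((k[0][0]-.5,y));R.append((k[-1][-1]+.5,y))
    T=[(x,np.flatnonzero(g[yr[0]:yr[1],x])[0]+yr[0]-.5) for x in xs if g[yr[0]:yr[1],x].any()]
    return line(L),line(R),line(T)
def X(a,b): p=np.cross(a,b);return p[:2]/p[2]
E
python3 - <<'E'
from h import *
ci=imaging.camera_info("wrist");w=imaging.capture("wrist");o=ctrl.observe()
L,R,T=plate_lines(w,xr=(100,425));a,b=X(T,L),X(T,R);print(a,b,o["ft_force"],o["torque"])
A,B=plane(ci,a,170),plane(ci,b,170);Rm=Ro.from_euler("xyz",o["tool_rot"],degrees=True).as_matrix()
print(A,B,np.linalg.norm(A-B),np.degrees(np.arctan2(*(B-A)[[1,0]])),"tool",Rm.T@((A+B)/2-o["tool_pos"]))
E
```

```text
[155.2  92.5] [410.08  92.5 ] [2.57 1.05 6.49] [ 0.05  0.04 -0.07]
[536.67 283.86 170.  ] [653.87 307.2  170.  ] 119.503050138697 11.260380174281956 tool [79.19  1.33 27.68]
```

Call:
apply_moves:
  rows:
    - [0.9,[0,-1,-0.3],0]
    - [0.9,[0,-2,-0.5],0]
    - [0.9,[0,-2.5,-0.5],0]
    - [0.9,[0,-2.5,-0.5],0]

```text
t: 14.68
tool_pos: [606.7, 216.9, 197.8]
tool_rot: [179.9, 0.0, 101.3]
ft_force: [4.3, 2.2, 5.9]
gripper_width: 18.6
finger_force: 60.0
```

```bash
cat >>h.py <<'E'
def chk():
    ci=imaging.camera_info("wrist");w=imaging.capture("wrist");o=ctrl.observe()
    L,R,T=plate_lines(w,xr=(100,425));a,b=X(T,L),X(T,R);print(a,b,o["ft_force"],o["torque"],o["tool_pos"])
    A,B=plane(ci,a,170),plane(ci,b,170);d=B-A;y=np.arctan2(d[1],d[0])
    c=(A+B)/2-80*np.array([-np.sin(y),np.cos(y),0]);print(np.linalg.norm(d),"yaw",np.degrees(y),"centre",c)
    e=c-[608.4,216.6,170];t=np.radians(11.25);print("err in hopper x,y",e[0]*np.cos(t)+e[1]*np.sin(t),-e[0]*np.sin(t)+e[1]*np.cos(t))
E
python3 -c "
from h import *
chk()"
```

```text
[154.06  91.18] [409.23  92.86] [4.03 1.53 4.86] [ 0.1  -0.51  0.  ] [606.69 216.95 197.77]
119.6530897213995 yaw 10.90292590119935 centre [607.25 216.44 170.  ]
err in hopper x,y -1.1583692640499061 0.07075392010757348
```

Call:
apply_moves:
  rows:
    - [0.9,[0,0.5,-0.3],0]
    - [0.76,[0,0.5,-0.3],0]
    - [0.72,[0,0.5,-0.3],0]
    - [0.7,[0,0.5,-0.3],0]
    - [0.65,[0,0.5,-0.3],0]
    - [0.65,[0,0.5,-0.3],0]

```text
t: 15.48
tool_pos: [605.9, 217.0, 197.3]
tool_rot: [-179.9, -0.0, 101.3]
ft_force: [0.3, -0.5, 0.3]
gripper_width: 29.7
finger_force: 0.0
```

```bash
python3 -c "
from h import *
chk()"
```

```text
[152.31  92.5 ] [406.55  92.5 ] [0.59 0.26 0.15] [-0.05  0.01 -0.01] [606.04 217.01 197.44]
118.94409818030883 yaw 11.272613195513143 centre [605.73 216.16 170.  ]
err in hopper x,y -2.7009492881082373 0.09024251178768489
```

Call:
apply_moves:
  rows:
    - [0.6,[0,0,0],0]
    - [0.6,[0,0,-3],0]
    - [0.6,[0,0,-12],0]
    - [0.6,[0,0,-30],0]
    - [0.6,[0,0,-60],0]
    - [0.6,[0,0,-90],0]
    - [0.6,[0,0,-112],0]
    - [0.6,[0,0,-112],0]
    - [0.6,[0,0,-112],0]

```text
t: 16.65
tool_pos: [605.8, 217.0, 309.4]
tool_rot: [-180.0, 0.0, 101.3]
ft_force: [-0.2, 0.7, -0.4]
gripper_width: 34.3
finger_force: 0.0
```

```bash
python3 - <<'E'
from h import *
ci=imaging.camera_info("wrist");im=imaging.capture("wrist");cv2.imwrite("pics/p1.png",im);o=ctrl.observe();print(o["t"],o["tool_pos"],o["ft_force"])
b=blobs(im,(100,100,20),(130,255,255))[0]
h=cv2.approxPolyN(b,4).reshape(-1,2);s=h.sum(1);d=h[:,0]-h[:,1];h=h[[s.argmin(),d.argmax(),s.argmax(),d.argmin()]]
g=cv2.inRange(cv2.cvtColor(im,cv2.COLOR_BGR2HSV),np.array((100,100,20)),np.array((130,255,255)))
q=edges(cv2.GaussianBlur(g,(3,3),0),h,6,1);print(h.tolist(),q.tolist())
w=np.array([plane(ci,p,170) for p in q]);c=w.mean(0);e=(w[1]+w[2]-w[0]-w[3])/2;f=(w[0]+w[1]-w[2]-w[3])/2
print(w,c,[np.linalg.norm(w[i]-w[i-1]) for i in range(4)],np.degrees(np.arctan2(e[1],e[0])),np.degrees(np.arctan2(-f[0],f[1])))
e=c-[608.4,216.6,170];t=np.radians(11.25);print("err in hopper x,y",e[0]*np.cos(t)+e[1]*np.sin(t),-e[0]*np.sin(t)+e[1]*np.cos(t))
E
```

```text
16.7 [605.62 216.92 308.71] [0.04 0.56 0.34]
[[204, 90], [357, 90], [344, 271], [216, 268]] [[203.8577016656752, 89.5], [356.9584973569906, 89.5], [344.1155594520069, 270.8322973487248], [216.1767052237114, 268.8056746730904]]
[[532.44 283.17 170.  ]
 [648.69 306.33 170.  ]
 [679.29 150.38 170.  ]
 [563.26 129.4  170.  ]] [605.92 217.32 170.  ] [np.float64(156.8209583549296), np.float64(118.53842074263372), np.float64(158.92078300358926), np.float64(117.90509546177888)] 10.759968998742293 11.216346783216709
err in hopper x,y -2.2916207382641858 1.1909587985536008
```

The cover sits on the rim: centre within about 2.5 mm, yaw within 0.5°, let go. Before the paddle, a quick check of where its front edge is.

Call:
apply_moves:
  rows:
    - [1,[0,-30,0],-0.1]
    - [1,[0,-70,0],-0.27]
    - [1,[0,-110,0],-0.44]
    - [1,[0,-145,0],-0.61]
    - [1,[0,-145,0],-0.78]
    - [1,[0,-145,10],-0.95]
    - [1,[0,-145,30],-1.12]
    - [1,[0,-145,50],-1.29]
    - [1,[0,-145,70],-1.46]
    - [1,[0,-145,90],-1.571]
    - [1,[0,-145,90],-1.571]
    - [1,[0,-145,90],-1.571]

```text
t: 18.2
tool_pos: [464.3, 188.7, 219.7]
tool_rot: [180.0, -0.0, -168.8]
ft_force: [0.3, -0.2, -1.1]
gripper_width: 0.1
finger_force: 0.0
```

```bash
python3 - <<'E'
from h import *
ci=imaging.camera_info("wrist");im=imaging.capture("wrist");o=ctrl.observe();print(o["t"],o["tool_pos"],o["tool_rot"])
t=np.radians(11.25)
def hop(P): e=P-np.array([608.4,216.6,0]);return np.array([e[0]*np.cos(t)+e[1]*np.sin(t),-e[0]*np.sin(t)+e[1]*np.cos(t)])
c=blobs(im,(50,100,30),(80,255,255))[0];r=cv2.approxPolyDP(c,5,True).reshape(-1,2);print(cv2.contourArea(c),cen(c))
for p in r: print(p,hop(plane(ci,p,64)))
i=np.array([608.4-145*np.cos(t),216.6-145*np.sin(t),68]);go(i,191.25)
E
```

```text
18.25 [464.53 188.73 220.06] [-180.      0.05 -168.77]
6976.0 [280.05 202.11]
[235 165] [-163.5   -39.61]
[239 242] [-89.22 -39.03]
[321 242] [-89.12  38.65]
[323 163] [-165.2    37.58]
shift [ -1.42  -0.73 152.06] turn rad -0.0004127524814603008 rows 1.0
```

The paddle's front edge is at −164 mm and it is centred sideways, as expected. I'll descend onto the pad.

Call:
apply_moves:
  rows:
    - [1,[-1.4,-0.7,40],0]
    - [1,[-1.4,-0.7,80],0]
    - [1,[-1.4,-0.7,115],0]
    - [1,[-1.4,-0.7,135],0]
    - [1,[-1.4,-0.7,147],0]
    - [1,[-1.4,-0.7,153],0]
    - [1,[-1.4,-0.7,158],0]
    - [1,[-1.4,-0.7,162],0]
    - [1,[-1.4,-0.7,162],0]

```text
t: 19.38
tool_pos: [466.2, 188.4, 58.1]
tool_rot: [-180.0, 0.1, -168.7]
ft_force: [-1.4, -0.2, 3.9]
gripper_width: 0.1
finger_force: 2.1
```

Call:
apply_moves:
  rows:
    - [1,[0,0,3],0]
    - [1,[0,0,6],0]
    - [1,[0,0,9],0]
    - [1,[0,0,11],0]
    - [1,[0,0,13],0]
    - [1,[0,0,13],0]
    - [1,[0,0,13],0]

```text
t: 20.25
tool_pos: [467.6, 188.6, 47.0]
tool_rot: [-180.0, 0.3, -168.7]
ft_force: [-1.1, -0.9, 20.8]
gripper_width: -0.0
finger_force: 9.9
```

Call:
apply_moves:
  rows:
    - [1,[0,0,0],0]
    - [1,[0,0,0],0]
    - [1,[0,0,0],0]
    - [1,[0,0,-5],0]
    - [1,[0,0,-10],0]
    - [1,[0,0,-16],0]
    - [1,[0,0,-24],0]
    - [1,[0,0,-50],0]
    - [1,[0,0,-90],0]
    - [1,[0,0,-130],0]
    - [1,[0,0,-170],0]
    - [1,[0,0,-170],0]

```text
t: 21.75
tool_pos: [467.3, 188.6, 217.4]
tool_rot: [-180.0, 0.4, -168.7]
ft_force: [0.1, 0.0, -0.1]
gripper_width: -0.3
finger_force: 0.0
```

Call:
apply_moves:
  rows:
    - [1,[0,0,-80],0.17]
    - [1,[0,0,-95],0.34]
    - [1,[0,25,-95],0.51]
    - [1,[0,50,-95],0.68]
    - [1,[0,50,-95],0.85]
    - [1,[0,50,-95],1.02]
    - [1,[0,50,-95],1.19]
    - [1,[0,50,-95],1.36]
    - [1,[0,50,-95],1.53]
    - [1,[0,50,-95],1.571]
    - [1,[0,50,-95],1.571]
    - [1,[0,50,-95],1.571]

```text
t: 23.25
tool_pos: [455.4, 237.1, 308.7]
tool_rot: [-179.9, 0.0, 101.3]
ft_force: [-0.7, -0.9, -0.0]
gripper_width: 0.2
finger_force: 0.0
```

```bash
python3 - <<'E'
from h import *
ci=imaging.camera_info("wrist");im=imaging.capture("wrist");t=np.radians(11.25)
def hop(P): e=P-np.array([608.4,216.6,0]);return np.array([e[0]*np.cos(t)+e[1]*np.sin(t),-e[0]*np.sin(t)+e[1]*np.cos(t)])
b=max(blobs(im,(100,100,20),(130,255,255),3),key=cv2.contourArea)
for p in cv2.approxPolyN(b,4).reshape(-1,2): print("cover",p,hop(plane(ci,p,170)))
c=blobs(im,(50,100,30),(80,255,255))[0]
for p in cv2.approxPolyDP(c,5,True).reshape(-1,2): print("paddle",p,hop(plane(ci,p,64)))
E
```

```text
cover [490 315] [ 56.14 -77.12]
cover [364 316] [-65.18 -78.52]
cover [380 151] [-64.79  81.62]
cover [555 148] [77.28 84.24]
paddle [267 170] [-161.5    40.44]
paddle [267 232] [-162.38  -36.76]
paddle [326 234] [-90.47 -39.3 ]
paddle [330 170] [-89.38  40.54]
```

```bash
python3 -c "
from station import workorder
print(workorder.hand_in())"
```

```text
the job is handed in; nothing more can be done
None
```

The cover is on the hopper rim and let go, about 2 mm off centre and less than 1° off in yaw; the paddle was then pressed to its stop and sprang back up, and the job is handed in (no verdict came back).

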